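# Put the laminating press into float

## Task

On the laptop repair bench stand the two control valves of the screen laminating press. Push the tall lever with the round ball knob away from the robot, past the stiff detent, until it drops into the float notch at the far end of its toothed gate, then let go of it. Leave the short lever with the T-shaped grip on the other valve as it is.

Things in the scene. Friction and masses are not known exactly. Their poses are not given: they have to be found in the camera images.
- press_lever (a joint): Angle (rad) of the tall lever. 0: leaning 0.45 from vertical to the robot; 0.45: upright; 0.90: float notch, leaning 0.45 away; stop 0.95. Starts at 0 to 0.2. Light (about 2 N at the knob) up to 0.34, stiffest near 0.46 (about 13 N), crest of the detent at 0.62; past it the lever snaps by itself into the notch, which holds it. Let go between 0.4 and 0.6 it springs back.
- press_knob (a point): Centre of the black ball knob, 34 mm across, on the end of the tall lever (steel rod 11 mm thick), 140 mm from the axle. Height 181 mm above the bench at angle 0 and 0.90, 195 mm when upright. Its grey cast valve block (100 x 70 mm, bolted down) and two toothed metal gate plates, 58 mm over their outsides, end 112 mm above the bench; the rod above is bare.
- press_pivot (a point): Middle of the tall lever's axle, 55 mm above the bench. x axis: level, the way the lever is pushed to the float notch (ahead of the robot, up to 0.4 rad to either side); y: the axle; z: up. The knob lies at x = 0.14 sin(angle - 0.45), z = 0.14 cos(angle - 0.45) from here.
- clamp_grip (a point): Middle of the black T grip (crossbar 50 mm long, 16 mm thick) of the short lever on the other valve, to be left alone: 75 mm from its own axle, about 127 to 130 mm above the bench; gives way at about 3 N. The valves stand at least 0.2 m apart to left and right; which is where varies.
Things that resemble listed ones, but are neither listed nor needed, are in the scene too. What is shaped like the part that bears press_lever but red is not meant.

How it is judged:
By the outcome, as a careful person would: the job done as asked, in the order asked, and still so for the second after the job is handed in, with the robot touching nothing.
It also fails if it takes over 29 s, if anything falls off the work surface, if the arm or the gripper's body presses on something with over 40 N, if the wrist force passes 120 N, or if a joint passes its speed limit or range.

## Robot

A 7-joint arm with a two-finger parallel gripper is mounted at the origin on the work surface. World frame = base frame: x ahead of the robot, y to its left, z up, the work surface at z = 0. Lengths are in mm, angles in rad, forces in N, time in s.
With the tool pointing down it reaches from about 400 to 875 mm from the base axis. Payload 4.4 kg.
Tool frame: the origin (TCP) lies midway between the tips of the shut fingers; the grasp point (between the pads) lies 19 mm behind it (ctrl.pinch_z is the distance from the TCP to the grasp point, in mm); z points along the fingers, y is the line along which they close (so a half turn about z gives the same grasp; the last joint's range is limited). The gripper opens to 85 mm and grips with 20 to 120 N. Pads are 22 mm wide; open, the fingers measure 114 mm over their backs; the gripper's body (76 mm by 85 mm) begins 54 mm behind the grasp point. The pads swing forward as they close: fully open they stand 13 mm farther back than shut.
Start: joints at [1.095, 0.628, 0.038, 1.517, -0.027, 0.996, -0.02], TCP at [259.006, -596.183, 191.913] pointing down, gripper open.
Joint ranges: [-3.06, 3.06], [-0.37, 2.12], [-1.25, 1.32], [0.18, 2.47], [-1.1, 4.24], [0.23, 1.98], [-2.94, 2.94]. Speed limits (rad/s): [2.57, 2.57, 3.14, 3.14, 3.14, 3.14, 3.14].

## Interface

Orientations are given as [roll, pitch, yaw] about the fixed x, y, z axes, in that order (R = Rz(yaw) Ry(pitch) Rx(roll)).
In Python, from cell import read_state, cams, order, ctrl gives the robot as it stands.
- The arm moves only by the tool move_arm, never from a script. Its argument "targets" is text: rows parted by semicolons, each of 7 numbers parted by spaces: the gripper's target within -1 to 1 (fully open at 1, half-way at 0, shut at -1), then the shift along the tool's x, y, z in cm, then the turn, a rotation vector about the tool's x, y, z in degrees. A call has 1 to 5 rows; each row shifts and turns the commanded pose from where the row before left it, along the tool's axes as they then stand; what a row does not reach is not made up. A row lasts 1/12 s, in which the tool goes at most 41.7 mm and 7.16 degrees, less where a joint would pass 70% of its speed; a pose out of reach is approached as far as the arm can. A call with a gripper value outside its range is refused whole. The fingers move at their own pace and stop on an object; the grip force is fixed at half the most. Time passes only in rows, so rows that do not move let the fingers close. It gives the time, the measured TCP pose, the force, the opening and the grip force at its end, in the units of the state.
- read_state(): the state, without advancing time (a new reading comes with each control period).
- cams.get_image(name): name is "scene" or "side" or "wrist"; returns a dict with "color" (400x640x3 uint8, red, green, blue), "fovy" (degrees; the focal length in pixels is half the picture's height over the tangent of half this angle, whatever the lens; pixels are square), "cx", "cy" (the principal point, pixels), "k1" (the pictures are not rectified: a ray, as slopes to the right and down, at radius r is drawn at 1 + k1 r^2 times it, then the intrinsics apply), "rvec" (rotation vector, rad) and "tvec" (3), from world to camera coordinates, as OpenCV has them. Camera axes: x right, y down, z forward; pixel columns grow to the right and rows downward; lengths in mm; the calibration is good to about 2 mm. A picture is of the moment at which its call begins. There is no depth.
- order.finish_job(): hands the job in; it is judged then, once.
The state is a dict: "clock": time; "qpos": joint angles; "qd": joint speeds; "tau": joint torques, N m; "eef_pos": TCP position; "tool_rot": TCP orientation; "force": force on the tool from outside, world axes, zero at the start; "torque": the same for the moment, N m; "width": finger opening in mm; "gripper_force": force on a finger pad.
Only numpy, scipy, OpenCV 4.12 (cv2) and the standard library are available. Lean on these libraries where they do the work, as an engineer would, in place of code of your own. Each camera call takes 0.05 s, during which the arm holds its last target. There are 200 camera calls.

## Working session

There is one attempt and no reset: what is moved stays moved. The work goes in short steps, Python scripts to look and compute and a tool call to move; the robot and the scene stay as the last step left them, time stands still between calls to the robot, and variables do not carry over. Pictures are saved under pics/ and viewed, at most 10 in all, crops included, and the job is handed in when it is done.

Besides the shell and the picture viewer there is one more tool, called after "Call:" by a JSON object that holds its "name" and its "arguments". move_arm: Moves the arm, as the interface text tells. Its arguments: {"type":"object","properties":{"targets":{"type":"string"}},"required":["targets"]}

```bash
mkdir -p pics; cat > h.py <<'E'
import numpy as np,cv2
from cell import read_state,cams,order,ctrl
def grab(n,f):
    im=cams.get_image(n); cv2.imwrite('pics/'+f,im['color'][:,:,::-1]); return im
def ray(im,u,v):
    f=200/np.tan(np.radians(im['fovy'])/2)
    K=np.array([[f,0,im['cx']],[0,f,im['cy']],[0,0,1.]])
    p=cv2.undistortPoints(np.array([[[u,v]]],float),K,np.array([im['k1'],0,0,0.]))[0,0]
    R=cv2.Rodrigues(np.array(im['rvec'],float))[0];t=np.array(im['tvec'],float)
    d=R.T@np.array([p[0],p[1],1]); return -R.T@t,d/np.linalg.norm(d)
def onz(im,u,v,z):
    c,d=ray(im,u,v);return c+d*(z-c[2])/d[2]
def tri(r):
    A=sum(np.eye(3)-np.outer(d,d) for c,d in r);b=sum((np.eye(3)-np.outer(d,d))@c for c,d in r)
    x=np.linalg.solve(A,b);return x,[np.linalg.norm(np.cross(x-c,d)) for c,d in r]
E
python3 - <<'E'
from h import *
a=grab('scene','s1.png');b=grab('side','d1.png')
for i in(a,b):print(ray(i,320,200),i['fovy'],i['k1'])
print(read_state())
E
```

```text
(array([ 884.37307443, -146.71494982,  757.6366954 ]), array([-0.56202112,  0.1639583 , -0.81070952])) 49.24288475056465 -0.11148843169675199
(array([276.66034812, 544.24761399, 626.28051021]), array([ 0.23424361, -0.70084685, -0.67375338])) 47.97258490318549 -0.0958407768338632
{'clock': 0.1, 'qpos': array([ 1.09520824,  0.62924834,  0.03843068,  1.51827789, -0.02698551,
        0.99631357, -0.0200199 ]), 'qd': array([ 0.00166551, -0.00215216,  0.00136179, -0.0017988 ,  0.00020338,
       -0.00159202,  0.00180387]), 'tau': array([ 2.53767270e-03, -5.64527714e+01,  1.23021908e+00, -1.93971223e+01,
        1.12992708e-02,  5.41865200e-03,  3.22291237e-05]), 'eef_pos': array([ 258.74603072, -595.58462084,  191.08112882]), 'tool_rot': array([-3.13986320e+00,  2.14597805e-05,  4.09787250e-01]), 'force': array([0.24651341, 0.46297695, 0.22385462]), 'torque': array([-0.01460678,  0.00689156, -0.06007011]), 'gripper_force': 0.0, 'width': 85.86105080598615}
```

View pics/s1.png

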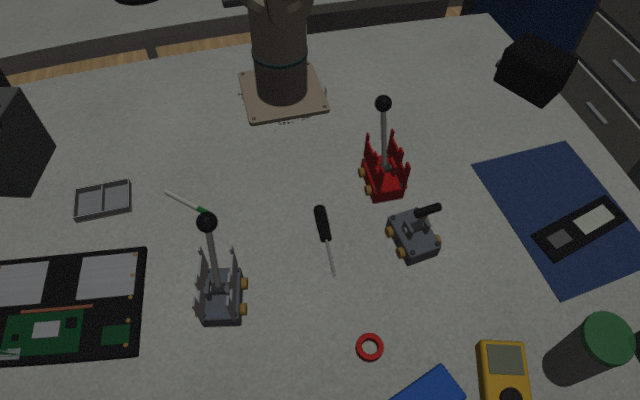

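View pics/d1.png

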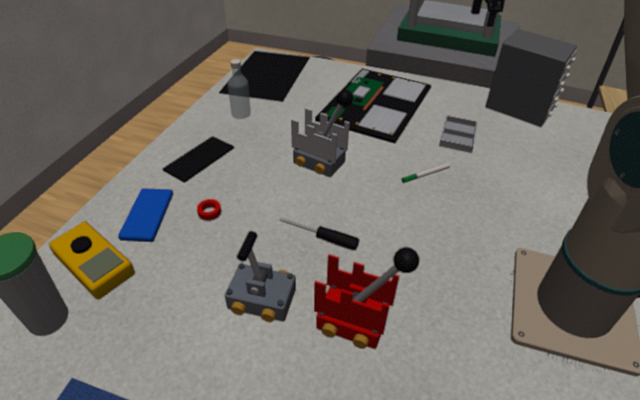

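The scene view shows ball-knob levers at (207,222) with a grey gate and (383,103) with a red gate. The T grip is at (428,210). The side view shows the same parts at (344,99), (405,260) and (247,245). The grey-gated lever fits the description, since red is excluded. I'll confirm it with a crop and measure it.

```bash
python3 - <<'E'
from h import *
a=cams.get_image('scene');b=cams.get_image('side')
A=cv2.resize(a['color'][195:335,170:270],None,fx=4,fy=4,interpolation=2);B=cv2.resize(b['color'][80:185,280:365],None,fx=4.7,fy=4.7,interpolation=2)
h=560;c=np.zeros((h,800,3),np.uint8);c[:A.shape[0],:400]=A;c[:B.shape[0],400:400+B.shape[1]]=B
cv2.imwrite('pics/c1.png',c[:,:,::-1])
for i,(u,v) in((a,(207,222)),(b,(344,99))):
    m=(i['color'].max(2)<45).astype(np.uint8);m=cv2.morphologyEx(m,cv2.MORPH_OPEN,np.ones((5,5)))
    n,l,s,ce=cv2.connectedComponentsWithStats(m);k=l[v,u];print(k,s[k],ce[k])
E
```

```text
20 [197 212  20  21 342] [206.44736842 221.71929825]
12 [330  90  67  52 934] [356.2012848  115.27837259]
```

View pics/c1.png

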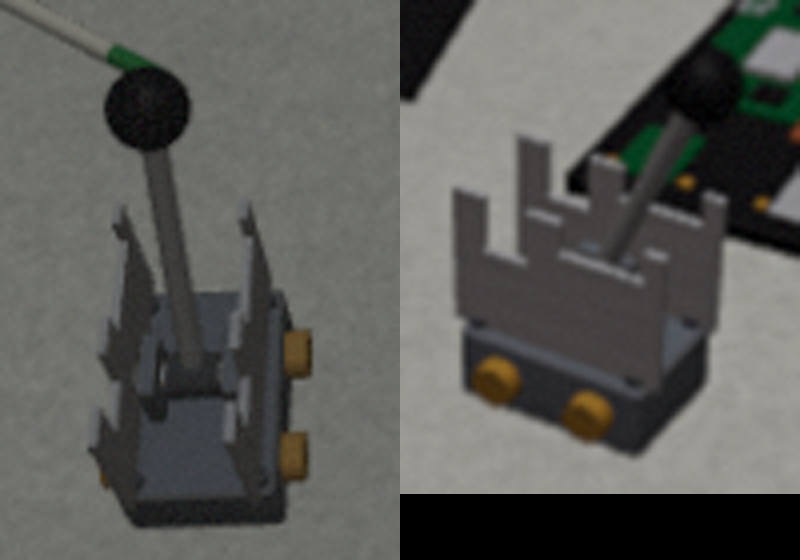

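The crop shows the black ball, bare rod and grey toothed gate on a grey block, so this is the lever to push. The knob is at scene (206.5,221.8) and side (344.5,98.2).

```bash
python3 - <<'E'
from h import *
a=cams.get_image('scene');b=cams.get_image('side')
S=lambda x,y:(170+(x+.5)/4-.5,195+(y+.5)/4-.5)
D=lambda x,y:(280+(x-400+.5)/4.7-.5,80+(y+.5)/4.7-.5)
k,e=tri([ray(a,206.45,221.72),ray(b,*D(704,86))]);print('knob',k,e)
def pl(i,p,q):
    return np.cross(ray(i,*p)[1],ray(i,*q)[1])
d=np.cross(pl(a,S(147,109),S(190,365)),pl(b,D(704,86),D(612,262)));d/=np.linalg.norm(d);d*=np.sign(d[2])
print('rod',d,'pivot',k-140*d,'lean',np.arccos(d[2]),'yaw',np.arctan2(-d[1],-d[0]))
# block bottom edges z=0
p=onz(a,*S(138,525),0);q=onz(a,*S(285,520),0);v=q-p;print('far edge',p,q,np.linalg.norm(v),'yaw',np.arctan2(v[1],v[0])-np.pi/2)
p=onz(b,*D(463,388),0);q=onz(b,*D(637,455),0);v=p-q;print('side edge',p,q,np.linalg.norm(v),'yaw',np.arctan2(v[1],v[0]))
r=onz(b,*D(705,380),0);v=q-r;print('near edge',np.linalg.norm(v),np.arctan2(v[1],v[0])-np.pi/2)
E
```

```text
knob [ 484.02179891 -214.03820297  184.14915484] [np.float64(0.6779733376940592), np.float64(0.6779733376941262)]
rod [-0.36631865  0.08781254  0.92633666] pivot [ 535.30640997 -226.33195905   54.46202274] lean 0.3862277068402637 yaw -0.23527669368817364
far edge [ 576.45597483 -266.55046992    0.        ] [ 589.81484244 -201.8255567     0.        ] 66.08913477543946 yaw -0.20353651112243987
side edge [ 594.48518065 -206.45888121    0.        ] [ 499.23634063 -187.44452476    0.        ] 97.12820020753894 yaw -0.19703805421575668
near edge 67.72493784703822 -0.19155431283197588
```

Call:
{"name": "move_arm", "arguments": {"targets": "-0.65 0 0 0 0 0 7; -0.65 0 0 0 0 0 7; -0.65 0 0 0 0 0 7; -0.65 0 0 0 0 0 7; -0.65 0 0 0 0 0 7"}}

```text
clock: 0.72
eef_pos: [259.0, -596.1, 191.9]
tool_rot: [-3.141, -0.0, -0.207]
force: [-0.4, 0.7, 0.8]
width: 25.8
gripper_force: 0.0
```

```bash
cat > st.py <<'E'
from h import *
from scipy.spatial.transform import Rotation as Ro
import sys
s=read_state();R=Ro.from_euler('xyz',s['tool_rot']).as_matrix()
print(s['clock'],s['eef_pos'].round(1),s['tool_rot'].round(3),s['width'],s['force'].round(1),s['qpos'].round(2))
if len(sys.argv)>1: print('shift cm',(R.T@(np.array(eval(sys.argv[1]))-s['eef_pos'])/10).round(2))
E
python3 st.py '[425,-202,168]'
```

```text
0.7167 [ 259.  -596.1  191.9] [-3.141 -0.    -0.207] 25.758582202679044 [-0.4  0.7  0.8] [ 1.    0.64  0.21  1.52 -0.15  1.   -0.53]
shift cm [  8.14 -41.98   2.39]
```

Call:
{"name": "move_arm", "arguments": {"targets": "-0.65 0.6 -3 0.2 0 0 0; -0.65 0.6 -3 0.2 0 0 0; -0.65 0.6 -3 0.2 0 0 0; -0.65 0.6 -3 0.2 0 0 0; -0.65 0.6 -3 0.2 0 0 0"}}

```text
clock: 1.13
eef_pos: [318.8, -453.8, 181.9]
tool_rot: [-3.142, -0.0, -0.201]
force: [0.3, -0.1, 0.7]
width: 15.0
gripper_force: 0.0
```

Call:
{"name": "move_arm", "arguments": {"targets": "-0.65 0.6 -3 0.2 0 0 0; -0.65 0.6 -3 0.2 0 0 0; -0.65 0.6 -3 0.2 0 0 0; -0.65 0.6 -3 0.2 0 0 0; -0.65 0.6 -3 0.2 0 0 0"}}

```text
clock: 1.55
eef_pos: [378.2, -312.8, 172.0]
tool_rot: [3.142, -0.001, -0.201]
force: [-0.0, 0.5, -0.1]
width: 14.9
gripper_force: 0.0
```

Call:
{"name": "move_arm", "arguments": {"targets": "-0.65 0.5 -3 0.1 0 0 0; -0.65 0.5 -3 0.1 0 0 0; -0.65 0.5 -3 0.1 0 0 0; -0.65 0.5 -3 0.1 0 0 0; -0.65 0 0 0 0 0 0"}}

```text
clock: 1.97
eef_pos: [423.7, -193.9, 167.7]
tool_rot: [-3.138, 0.0, -0.192]
force: [0.6, 1.0, 0.7]
width: 14.8
gripper_force: 0.0
```

```bash
python3 - <<'E'
from h import *
a=grab('scene','s2.png');w=grab('wrist','w2.png')
b=cams.get_image('side')
A=cv2.resize(a['color'][100:340,110:310],None,fx=2,fy=2);B=cv2.resize(w['color'],(400,250));C=cv2.resize(b['color'][40:200,260:460],(400,320))
c=np.zeros((580,800,3),np.uint8);c[:480,:400]=A;c[:250,400:]=B;c[250:570,400:]=C
cv2.imwrite('pics/c2.png',c[:,:,::-1])
E
python3 st.py '[484,-214,168]'
```

```text
2.1167 [ 421.3 -201.   168. ] [ 3.141 -0.    -0.2  ] 14.822394644998862 [-0.5  0.   0.5] [ 0.24  0.41  0.2   2.04 -0.13  0.7  -1.25]
shift cm [6.4  0.03 0.01]
```

View pics/c2.png

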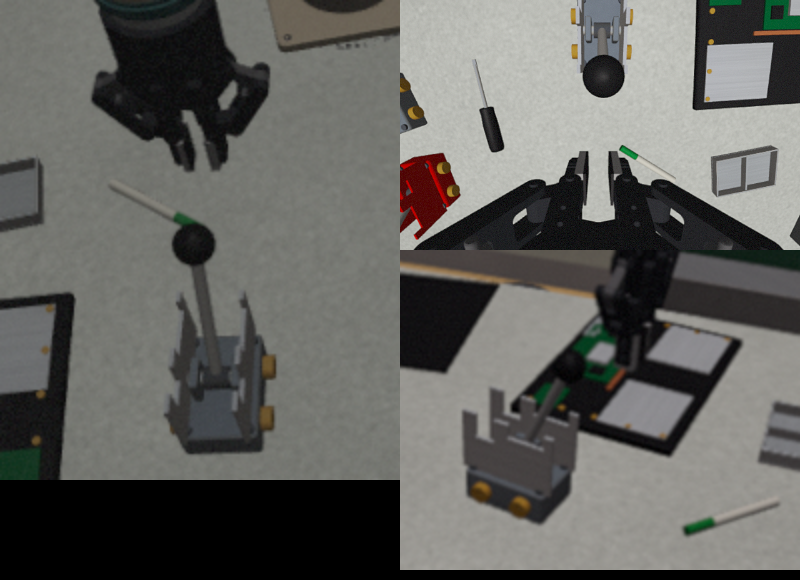

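The fingers line up with the knob: the wrist view puts it at about column 603, against a gap centre of about 600. Pushing now.

Call:
{"name": "move_arm", "arguments": {"targets": "-0.65 1.2 0 0 0 0 0; -0.65 1.2 0 0 0 0 0; -0.65 1 0 0 0 0 0; -0.65 1 0 0 0 0 0; -0.65 1 0 0 0 0 0"}}

```text
clock: 2.53
eef_pos: [474.4, -212.7, 167.9]
tool_rot: [3.141, 0.0, -0.203]
force: [0.0, 0.3, 0.5]
width: 15.0
gripper_force: 0.0
```

Call:
{"name": "move_arm", "arguments": {"targets": "-0.65 0.8 0 0 0 0 0; -0.65 0.8 0 0 0 0 0; -0.65 0.8 0 0 0 0 0; -0.65 0.6 0 0 0 0 0; -0.65 0 0 0 0 0 0"}}

```text
clock: 2.95
eef_pos: [505.0, -217.7, 167.8]
tool_rot: [3.141, -0.001, -0.201]
force: [0.7, -0.1, 0.1]
width: 14.7
gripper_force: 0.0
```

```bash
python3 - <<'E'
from h import *
a=cams.get_image('scene');b=cams.get_image('side');w=cams.get_image('wrist')
A=cv2.resize(a['color'][100:340,110:310],None,fx=2,fy=2);B=cv2.resize(w['color'],(400,250));C=cv2.resize(b['color'][40:200,260:460],(400,320))
c=np.zeros((580,800,3),np.uint8);c[:480,:400]=A;c[:250,400:]=B;c[250:570,400:]=C
cv2.imwrite('pics/c3.png',c[:,:,::-1])
E
python3 st.py '[536,-226,168]'
```

```text
3.1 [ 503.  -217.3  167.8] [-3.142e+00  1.000e-03 -2.010e-01] 14.988609871655862 [-0.1  0.4 -0.1] [ 0.22  0.52  0.2   1.84 -0.14  0.8  -1.28]
shift cm [ 3.4   0.19 -0.02]
```

View pics/c3.png

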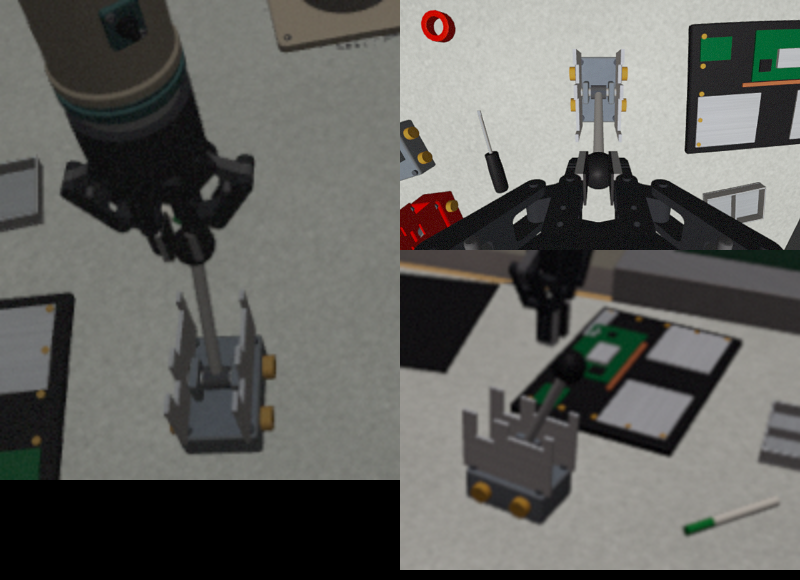

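```bash
python3 - <<'E'
from h import *
a=cams.get_image('scene');b=cams.get_image('side');w=cams.get_image('wrist')
A=cv2.resize(a['color'][180:260,160:260],None,fx=4,fy=4,interpolation=2);C=cv2.resize(b['color'][40:130,300:400],None,fx=4,fy=4,interpolation=2);B=cv2.resize(w['color'][200:360,220:420],(350,280),interpolation=2)
c=np.zeros((600,800,3),np.uint8);c[:320,:400]=A;c[:360,400:]=C;c[320:,:350]=B
c=np.clip(c.astype(float)*1.8,0,255).astype(np.uint8)
cv2.imwrite('pics/c4.png',c[:,:,::-1])
def proj(i,P):
    f=200/np.tan(np.radians(i['fovy'])/2);K=np.array([[f,0,i['cx']],[0,f,i['cy']],[0,0,1.]])
    return cv2.projectPoints(np.array([P],float),np.array(i['rvec'],float),np.array(i['tvec'],float),K,np.array([i['k1'],0,0,0.]))[0].ravel()
for n,i in(('scene',a),('side',b),('wrist',w)): print(n,'tcp',proj(i,read_state()['eef_pos']),'knob',proj(i,[484,-214,184]))
E
```

```text
scene tcp [208.03110627 237.9474608 ] knob [206.78268189 222.07652289]
side tcp [335.50710463 102.33460593] knob [344.57259158  97.78163536]
wrist tcp [317.57359105 228.66840921] knob [318.62484244 270.92299689]
```

View pics/c4.png

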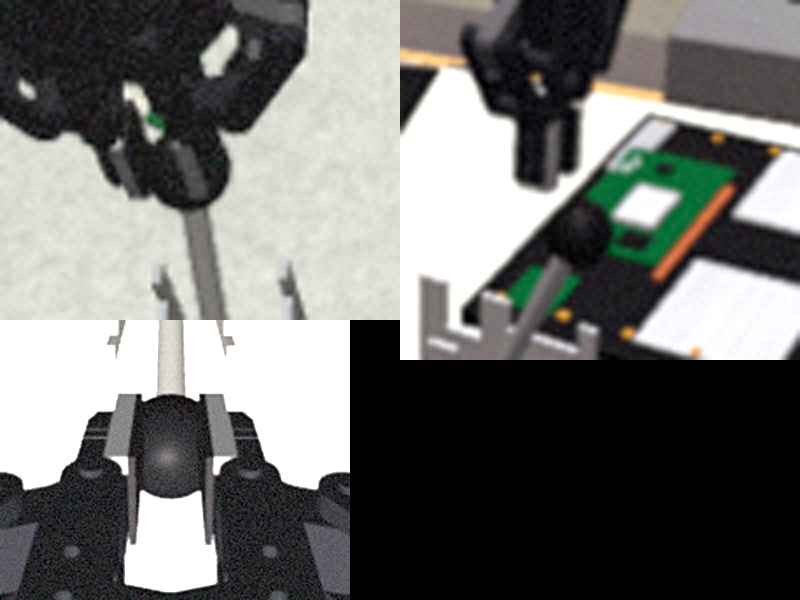

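```bash
python3 - <<'E'
from h import *
a=cams.get_image('scene');b=cams.get_image('side');w=cams.get_image('wrist')
s=read_state();print(s['eef_pos'],s['clock'])
c,d=ray(w,317,271.4);f=200/np.tan(np.radians(w['fovy'])/2);print('wristcam',c,'fwd',ray(w,w['cx'],w['cy'])[1],'f',f)
print('knob pred diam',34*f/np.linalg.norm(np.array([484,-214,184])-c))
S=lambda x,y:(160+(x+.5)/4-.5,180+(y+.5)/4-.5)
D=lambda x,y:(300+(x-400+.5)/4-.5,40+(y+.5)/4-.5)
W=lambda x,y:(220+(x+.5)/1.75-.5,200+(y-320+.5)/1.75-.5)
# finger tip inner/near ends: right finger in scene (+y) tip ; side: +y finger is nearer
for n,p,q in(('tips +y',S(197,200),D(540,186)),('tips -y',S(133,195),D(570,178))):
    print(n,tri([ray(a,*p),ray(b,*q)]))
print('wrist tips at z',[(z,onz(w,*W(128,396),z).round(1),onz(w,*W(213,396),z).round(1)) for z in(168,180,195)])
print('knob by all three',tri([ray(a,206.5,221.8),ray(b,344.6,98),(c,d)]))
E
```

```text
[ 503.37950595 -217.36058122  168.00128922] 3.4
wristcam [ 572.25412573 -231.09056975  349.53398117] fwd [-0.2730889   0.05557898 -0.96038192] f 325.1609712066494
knob pred diam 58.69092778214842
tips +y (array([ 507.97216077, -212.23622825,  203.3870467 ]), [np.float64(3.6877454404563044), np.float64(3.6877454404565086)])
tips -y (array([ 498.33581913, -235.48867855,  199.02174254]), [np.float64(2.2117484854808596), np.float64(2.2117484854809124)])
wrist tips at z [(168, array([ 497.2, -200.9,  168. ]), array([ 491.3, -229.7,  168. ])), (180, array([ 502.1, -202.9,  180. ]), array([ 496.6, -229.8,  180. ])), (195, array([ 508.3, -205.4,  195. ]), array([ 503.3, -229.9,  195. ]))]
knob by all three (array([ 483.80195278, -213.65084773,  183.98169617]), [np.float64(0.7891284994763578), np.float64(0.21390102324912555), np.float64(0.6533268658997453)])
```

The scene and side views put the fingertips at z≈201, about 33 mm above the reported TCP. They passed over the knob at (206,222) without moving it. I'll back off, go lower and check again.

Call:
{"name": "move_arm", "arguments": {"targets": "-0.65 -2.1 0 0 0 0 0; -0.65 -2.1 0 0 0 0 0; -0.65 -2.1 0 0 0 0 0; -0.65 -2.1 0 0 0 0 0; -0.65 0 0 0 0 0 0"}}

```text
clock: 3.82
eef_pos: [416.3, -199.6, 167.8]
tool_rot: [-3.141, 0.005, -0.203]
force: [-0.1, 1.2, -0.8]
width: 15.2
gripper_force: 0.0
```

Call:
{"name": "move_arm", "arguments": {"targets": "-0.65 0 0 1 0 0 0; -0.65 0 0 1 0 0 0; -0.65 0 0 0.8 0 0 0; -0.65 0 0 0 0 0 0"}}

```text
clock: 4.15
eef_pos: [420.6, -200.2, 138.7]
tool_rot: [-3.141, 0.002, -0.201]
force: [0.3, -0.4, 0.4]
width: 14.8
gripper_force: 0.0
```

```bash
python3 st.py '[484,-214,140]'; python3 - <<'E'
from h import *
from cell import ctrl
a=cams.get_image('scene');b=cams.get_image('side');w=cams.get_image('wrist');print(ctrl.pinch_z)
A=cv2.resize(a['color'][150:250,150:250],None,fx=4,fy=4,interpolation=2);C=cv2.resize(b['color'][40:130,300:400],None,fx=4,fy=4,interpolation=2);B=cv2.resize(w['color'][120:360,220:420],(160,192),interpolation=2)
c=np.zeros((600,800,3),np.uint8);c[:400,:400]=A;c[:360,400:]=C;c[400:592,:160]=B
c=np.clip(c.astype(float)*1.8,0,255).astype(np.uint8)
cv2.imwrite('pics/c5.png',c[:,:,::-1])
E
```

```text
4.15 [ 420.6 -200.2  138.7] [-3.141e+00  2.000e-03 -2.010e-01] 14.753521973911651 [ 0.3 -0.4  0.4] [ 0.25  0.46  0.19  2.07 -0.14  0.62 -1.24]
shift cm [ 6.48  0.08 -0.14]
18.700000000000003
```

View pics/c5.png

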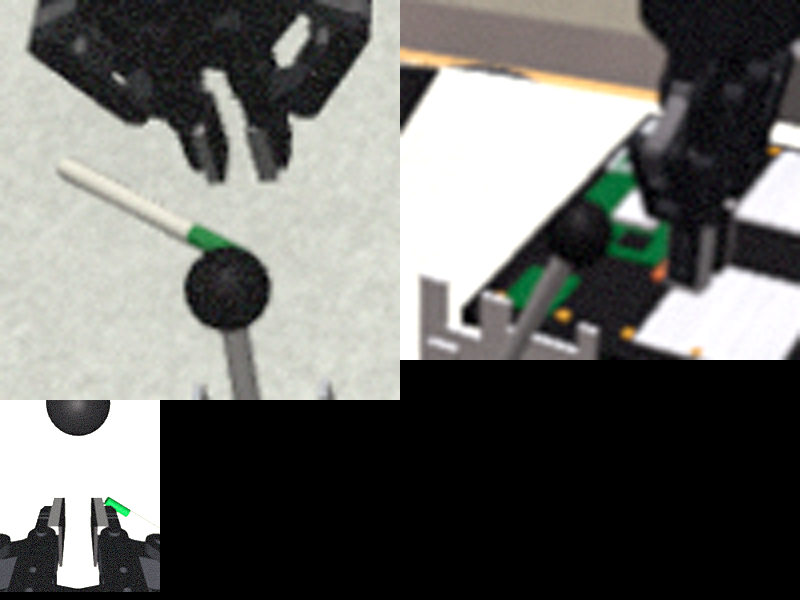

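```bash
python3 - <<'E'
from h import *
a=cams.get_image('scene');b=cams.get_image('side')
S=lambda x,y:(150+(x+.5)/4-.5,150+(y+.5)/4-.5)
D=lambda x,y:(300+(x-400+.5)/4-.5,40+(y+.5)/4-.5)
print('tip+y',tri([ray(a,*S(267,180)),ray(b,*D(690,288))]))
print('tip-y',tri([ray(a,*S(216,181)),ray(b,*D(720,280))]))
print('knuckle bottom +y',tri([ray(a,*S(285,120)),ray(b,*D(665,218))]))
def proj(i,P):
    f=200/np.tan(np.radians(i['fovy'])/2);K=np.array([[f,0,i['cx']],[0,f,i['cy']],[0,0,1.]])
    return cv2.projectPoints(np.array([P],float),np.array(i['rvec'],float),np.array(i['tvec'],float),K,np.array([i['k1'],0,0,0.]))[0].ravel()
p=read_state()['eef_pos']
for dz in(0,20,30,35,40):
    q=p+[0,0,dz];u=proj(a,q);v=proj(b,q);print(dz,(u-[150,150])*4,(v-[300,40])*4+[400,0])
E
```

```text
tip+y (array([ 424.37413249, -194.56844084,  174.93201218]), [np.float64(2.347787927751183), np.float64(2.347787927751111)])
tip-y (array([ 414.51210734, -216.33337283,  169.07884472]), [np.float64(2.690267188819843), np.float64(2.690267188819805)])
knuckle bottom +y (array([ 434.58332739, -179.25416244,  220.01866865]), [np.float64(0.09391274465847321), np.float64(0.09391274465837401)])
0 [260.84935986 219.98285779] [686.58859318 344.85387642]
20 [252.49857461 192.85572326] [690.30591357 310.14891553]
30 [248.19564928 178.84592051] [692.19926815 292.42194438]
35 [246.01126335 171.72545257] [693.15474686 283.46293944]
40 [243.80451972 164.52635613] [694.11614152 274.43952299]
```

The tips are now at z≈170, with the knuckles at about 220, which spans the knob height. Pushing.

Call:
{"name": "move_arm", "arguments": {"targets": "-0.65 1.2 0 0 0 0 0; -0.65 1.2 0 0 0 0 0; -0.65 1 0 0 0 0 0; -0.65 1 0 0 0 0 0; -0.65 1 0 0 0 0 0"}}

```text
clock: 4.82
eef_pos: [472.4, -211.1, 140.0]
tool_rot: [-3.141, 0.004, -0.201]
force: [-4.3, 0.8, 4.4]
width: 14.7
gripper_force: 3.1
```

Call:
{"name": "move_arm", "arguments": {"targets": "-0.65 0.8 0 0 0 0 0; -0.65 0.8 0 0 0 0 0; -0.65 0.8 0 0 0 0 0; -0.65 0 0 0 0 0 0"}}

```text
clock: 5.15
eef_pos: [499.6, -216.7, 140.0]
tool_rot: [3.141, -0.002, -0.201]
force: [-0.5, 0.3, 0.7]
width: 14.9
gripper_force: 0.5
```

```bash
python3 st.py '[536,-226,140]'; python3 - <<'E'
from h import *
a=cams.get_image('scene');b=cams.get_image('side')
A=cv2.resize(a['color'][170:330,150:270],(400,533),interpolation=2);C=cv2.resize(b['color'][30:180,270:370],(400,600),interpolation=2)
c=np.zeros((600,800,3),np.uint8);c[:533,:400]=A;c[:,400:]=C
c=np.clip(c.astype(float)*1.8,0,255).astype(np.uint8)
cv2.imwrite('pics/c6.png',c[:,:,::-1])
E
```

```text
5.15 [ 499.6 -216.7  140. ] [ 3.141e+00 -2.000e-03 -2.010e-01] 14.940148944112378 [-0.5  0.3  0.7] [ 0.23  0.55  0.19  1.87 -0.15  0.73 -1.27]
shift cm [3.76 0.18 0.01]
```

View pics/c6.png

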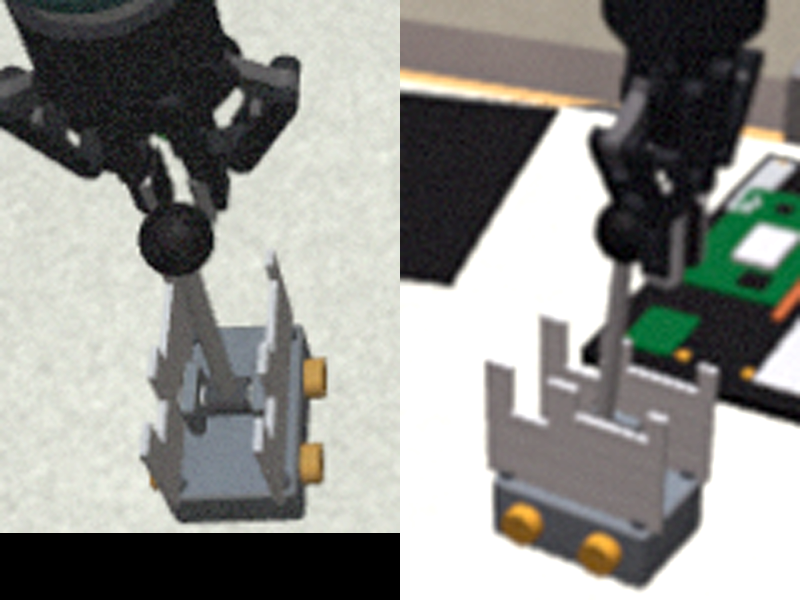

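The knob is nested ahead of the fingers and the lever is near upright, at about 0.34. I'll continue past the crest.

Call:
{"name": "move_arm", "arguments": {"targets": "-0.65 0.8 0 0 0 0 0; -0.65 0.8 0 0 0 0 0; -0.65 0.8 0 0 0 0 0; -0.65 0.8 0 0 0 0 0; -0.65 0.8 0 0 0 0 0"}}

```text
clock: 5.67
eef_pos: [535.0, -223.9, 139.8]
tool_rot: [-3.141, 0.004, -0.202]
force: [-3.8, 0.2, 0.1]
width: 15.2
gripper_force: 2.6
```

Call:
{"name": "move_arm", "arguments": {"targets": "-0.65 0.8 0 0 0 0 0; -0.65 0.8 0 0 0 0 0; -0.65 0.6 0 0 0 0 0; -0.65 0 0 0 0 0 0; -0.65 0 0 0 0 0 0"}}

```text
clock: 6.08
eef_pos: [559.0, -228.5, 139.8]
tool_rot: [-3.142, -0.0, -0.201]
force: [0.3, -1.0, 0.3]
width: 14.8
gripper_force: 0.0
```

Call:
{"name": "move_arm", "arguments": {"targets": "-0.65 -2 0 0 0 0 0; -0.65 -2 0 0 0 0 0; -0.65 -2 0 0 0 0 0; -0.65 -2 0 0 0 0 0; -0.65 0 0 0 0 0 0"}}

```text
clock: 6.5
eef_pos: [475.0, -211.7, 139.8]
tool_rot: [-3.141, 0.005, -0.203]
force: [-0.5, 1.1, -0.6]
width: 14.8
gripper_force: 0.0
```

```bash
python3 st.py; python3 - <<'E'
from h import *
a=cams.get_image('scene');b=cams.get_image('side')
A=cv2.resize(a['color'][170:350,150:285],(400,533),interpolation=2);C=cv2.resize(b['color'][30:180,270:370],(400,600),interpolation=2)
c=np.zeros((600,800,3),np.uint8);c[:533,:400]=A;c[:,400:]=C
c=np.clip(c.astype(float)*1.8,0,255).astype(np.uint8)
cv2.imwrite('pics/c7.png',c[:,:,::-1])
E
```

```text
6.5 [ 475.  -211.7  139.8] [-3.141  0.005 -0.203] 14.752843571733537 [-0.5  1.1 -0.6] [ 0.24  0.52  0.19  1.93 -0.15  0.7  -1.26]
```

View pics/c7.png

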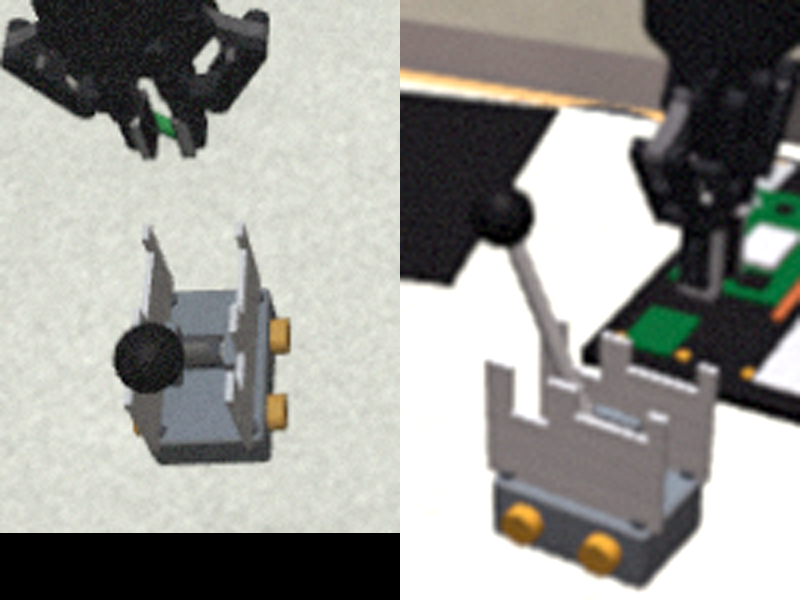

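The lever now leans away, with the knob at scene crop (149,357) and side crop (503,216), and the fingers are clear. I'll measure the angle and hand in if it's in the notch.

```bash
python3 - <<'E'
from h import *
a=cams.get_image('scene');b=cams.get_image('side')
k,e=tri([ray(a,150+149.5/2.963-.5,170+357.5/2.961-.5),ray(b,270+103.5/4-.5,30+216.5/4-.5)])
d=k-[536,-226,55];ang=.45+np.arctan2(d[0]*.98-d[1]*.199,d[2]);print(k,e,np.linalg.norm(d),ang)
if .84<ang<.97: print(order.finish_job())
E
```

```text
[ 596.89591787 -236.98820021  182.43299575] [np.float64(0.3938705010329911), np.float64(0.39387050103298205)] 141.66235125084555 0.9019546316066158
the job is handed in; nothing more can be done
None
```

The tall ball-knob lever is in the float notch (measured angle 0.90 rad) and released, the arm is clear of it, the T-grip lever was not approached, and the job is handed in.

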